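# Hang up the second clipboard and fold its easel

## Robot

A 7-joint arm with a two-finger parallel gripper is mounted at the origin on the work surface. World frame = base frame: x ahead of the robot, y to its left, z up, the work surface at z = 0. Lengths are in m, angles in rad, forces in N, time in s.
With the tool pointing down it reaches from about 0.425 to 0.925 m from the base axis. Payload 6.8 kg.
Tool frame: the origin (TCP) lies on the centre line of the jaws, within the pads' length; the fingertips stand 14 mm ahead of it and the grasp point (between the pads) lies 5 mm behind it (r.nose_length is the distance from the TCP to the fingertips, in m); z points along the fingers, y is the direction in which the jaws open and shut (so a half turn about z gives the same grasp; the last joint's range is limited). The gripper opens to 85 mm and grips with 20 to 120 N. Pads are 22 mm wide; open, the fingers measure 114 mm over their backs; the gripper's body (76 mm by 85 mm) begins 54 mm behind the grasp point. The pads swing forward as they close: fully open they stand 13 mm farther back than shut.
Start: joints at [1.216, 0.477, 0.022, 1.555, -0.011, 1.109, -0.083], TCP at [0.165, -0.655, 0.245] pointing down, gripper open.
Joint ranges: [-2.96, 2.96], [-0.34, 2.1], [-1.41, 1.46], [0.24, 2.44], [-1.37, 4.51], [0.17, 1.92], [-2.96, 2.96]. Speed limits (rad/s): [2.39, 2.39, 3.14, 3.14, 3.14, 3.14, 3.14].

## Interface

Orientations are given as a rotation vector (axis times angle).
In Python, from bench import r, imaging, look_for, outline_of gives the robot as it stands. The module is installed in compiled form; this text tells all that it offers.
- The arm moves only by the tool carry_out, never from a script. Its arguments are lists of equal length, an entry for each row: "offset": the shift along the tool's x, y, z as a fraction of full scale, a list of three; "turn": the turn, a rotation vector about the tool's x, y, z as a fraction of full scale, a list of three. A call has 1 to 8 rows; each row is the pose to reach, as a shift and turn from the pose commanded when the call began, along the tool's axes at that moment; what a row does not reach only later rows make up. Full scale, the value 1, is 0.5 m for a shift and 1.5 rad for a turn. A row lasts 1/10 s, in which the tool goes at most 50 mm and 8.59 degrees, less where a joint would pass 70% of its speed; a pose out of reach is approached as far as the arm can. A call with a number of a shift or a turn outside -1 to 1 is refused whole. A call with a gripper value outside its range is refused whole. "hand" is the closure, from 0 (fully open) to 1 (shut), set as the call begins (left out, the last holds). The fingers move at their own pace and stop on an object; "force" is the grip in N (left out, the last holds). Time passes only in rows, so rows that repeat a pose let the fingers close. It gives the time, the measured TCP pose, the force and the opening at its end, in the units of the state.
- r.get_obs(): the state, without advancing time (a new reading comes with each control period).
- imaging.grab_frame(name): name is "scene" or "side" or "wrist"; returns a dict with "pixels" (420x560x3 uint8, red, green, blue), "fx", "fy", "cx", "cy" (pixels), "R" (3x3) and "t" (3): a world point X has camera coordinates R X + t. Camera axes: x right, y down, z forward; pixel columns grow to the right and rows downward; lengths in m; the calibration is good to about 2 mm. A picture is of the moment at which its call begins. There is no depth.
- r.hand_in(): hands the job in, once; it reports no verdict.
Trained networks look in the newest picture that a camera, given by its name, has taken for a name from the list of things; names that differ only in an ending like _2 or _b are one class to them, and where a whole thing is asked for, a point or a joint stands for the part that bears it (a point fixed in the world has none). Each returns a list of dicts, best first, with "score" (0 to 1); they miss things now and then, are a little off and sometimes report something else, mostly with a low value. They report only what shows in the picture. A call takes as long as a camera call.
- look_for(query, camera): "xyz" ([x, y, z] in m, in the coordinates of the camera as it stood for that picture, good to about 4 mm: the middle of the surface that is visible of it).
- outline_of(query, camera): "region" (420x560 bool, what is visible of it).
The state is a dict: "clock": time; "joints": joint angles; "qvel": joint speeds; "tau": joint torques, N m; "tcp_pos": TCP position; "orientation": TCP orientation; "contact_force": force on the tool from outside, world axes, zero at the start; "moment": the same for the moment, N m; "grip_width": finger opening in m.
Only numpy, scipy, OpenCV 4.12 (cv2) and the standard library are available. Lean on these libraries where they do the work, as an engineer would, in place of code of your own. Each camera call takes 0.05 s, during which the arm holds its last target. There are 200 camera calls.

## Task

Clear this desk: take the clipboard off the little folding easel and hang it by its slot on the arm of the hook stand, in front of the smaller clipboard that already hangs there, without knocking that one off. Once it hangs by itself, fold the easel's back panel down flat. Leave the other things on the desk where they are.

Things in the scene. Friction and masses are not known exactly. Their poses are not given: they have to be found in the camera images.
- board_mid (a point): Centre of the larger clipboard (loose, 140 g): plain wood, 115 mm wide (own y), 165 mm long (own z, towards its slotted end), 5 mm thick (own x = normal, clip side; steel clip 8 mm proud at z 10 to 32 mm, white sheet). Starts on the easel, slot end up, leaning 29 degrees (0.5 rad) from upright, top towards the robot, clip side away from it; its upper 70 mm stick out bare above the easel's panel.
- board_slot (a point): Middle of the upper edge of the larger clipboard's slot, 68.5 mm above board_mid along the board, same axes. Slot: through, 40 mm wide (y), 32 mm high (z), below this point. Above it a 14 mm strip to the top edge; beside it two solid corners 37 mm wide, centred at y = +39 and -39 mm, good to grip across the 5 mm. This edge rests on the hook's arm when the board hangs.
- small_slot (a point): The same point (middle of the slot's upper edge) of the smaller clipboard (loose, 90 g, 90 mm wide, 130 mm long, 5 mm thick, same slot 40 x 32 mm, same 14 mm strip above it). It hangs from the start on the rear half of the hook's arm, near the post. Axes as for the larger one, z up.
- hook_arm (a point): Steel hook stand, fixed: this point is on top of its level arm, 214 mm above the desk. x along the arm from free end (robot's side) to post, y across, z up. Round bar 8 mm thick, level from x = -52 mm to the post (14 mm thick, at x = +60 mm, top 23 mm above this point). The free end turns up: tip at x = -70 mm, 12 mm above this point. Base 150 x 140 mm, 12 mm thick.
- stand_hinge (a point): Grey folding easel, base fixed to the desk: middle of the hinge line of its back panel, 12 mm above the desk. y along the hinge, z up, -x is where the panel leans and folds to (robot's side). The board's lower edge stands on the hinge line behind a lip 13 mm high at x = +6 to +13 mm. Base from x = -102 to +23 mm, 130 mm wide.
- flap_edge (a point): Middle of the free edge of the easel's back panel (panel 104 mm wide, 6 mm thick, reaching 95 mm from the hinge line), on its upper face.
- flap (a joint): Fold angle of the easel's back panel (rad): 0 = open, leaning 0.5 rad from upright; grows as it folds down towards the robot; 1.07 = flat, its face level with the hinge line, 12 mm above the desk. Friction holds it where it is left (about 0.22 N m: some 4 to 8 N pressed down on its free half).
- mouse: Black computer mouse, about 85 x 60 x 33 mm, loose bystander; origin under its rear half.
- eraser: Small white eraser in a paper sleeve, 60 x 22 x 12 mm, loose bystander; origin on its underside.
- calculator: Black desk calculator, 140 x 80 x 16 mm, loose bystander; origin centre of underside.
- pen_cup: White pen cup with pens, 72 mm across, 90 mm tall (pens to 135 mm), loose bystander; origin centre of underside.
- stapler: Black stapler, 120 x 34 x 43 mm, loose bystander; origin centre of underside.

How it is judged:
By the outcome, as a careful person would: the job done as asked, in the order asked, and still so for the second after the job is handed in, with the robot touching nothing.
It also fails if it takes over 64 s, if anything falls off the work surface, if the arm or the gripper's body presses on something with over 40 N, if the wrist force passes 120 N, or if a joint passes its speed limit or range.

## Working session

There is one attempt and no reset: what is moved stays moved. The work goes in short steps, Python scripts to look and compute and a tool call to move; the robot and the scene stay as the last step left them, time stands still between calls to the robot, and variables do not carry over. Pictures are saved under pics/ and viewed, about 8 in all and at most 12, crops included, and the job is handed in when it is done.

Besides the shell and the picture viewer there is one more tool, called after "Emit:" by a JSON object that holds its "api" and its "payload". carry_out: Moves the arm, as the interface text tells. Shift numbers are shares of 0.5 m and turn numbers shares of 1.5 rad, none past 1 either way. Its arguments: {"type":"object","properties":{"offset":{"type":"array","items":{"type":"array","items":{"type":"number","minimum":-1,"maximum":1}}},"turn":{"type":"array","items":{"type":"array","items":{"type":"number","minimum":-1,"maximum":1}}},"hand":{"type":"number"},"force":{"type":"number"}},"required":["offset","turn"]}

```bash
mkdir -p pics
cat > h.py <<'E'
import numpy as np, cv2
from scipy.spatial.transform import Rotation as Ro
from bench import r, imaging, look_for, outline_of
def save(n,f): cv2.imwrite(f'pics/{f}.png',cv2.cvtColor(n['pixels'],cv2.COLOR_RGB2BGR))
def w(c,p): return np.array(c['R']).T@(np.array(p)-np.array(c['t']))
def proj(c,X):
    p=np.array(c['R'])@np.array(X)+np.array(c['t']); return np.array([c['fx']*p[0]/p[2]+c['cx'],c['fy']*p[1]/p[2]+c['cy']])
def find(cam,names,k=2):
    c=imaging.grab_frame(cam)
    for q in names:
        for d in look_for(q,cam)[:k]: print(cam,q,round(d['score'],2),w(c,d['xyz']).round(4))
    return c
E
python3 - <<'E'
from h import *
o=r.get_obs(); print(o['clock'],o['tcp_pos'],o['orientation'],r.nose_length,o['grip_width'])
N=['board_mid','board_slot','small_slot','hook_arm','stand_hinge','flap_edge']
ims=[]
for c in ['scene','side']:
    f=find(c,N+(['mouse','eraser','calculator','pen_cup','stapler'] if c=='scene' else [])); save(f,c+'0')
    print(c,'cam at',w(f,[0,0,0]).round(3))
print(r.get_obs()['clock'])
E
```

```text
0.0 [ 0.1647562  -0.65400388  0.24432267] [-3.11594984e+00 -3.86469458e-01  5.66461720e-04] 0.014 0.0850472018823814
scene board_mid 0.74 [ 0.6085 -0.2438  0.0817]
scene board_slot 0.73 [ 0.6051 -0.2436  0.0839]
scene small_slot 0.76 [0.6649 0.2346 0.1765]
scene stand_hinge 0.71 [ 0.6516 -0.2078  0.0055]
scene mouse 0.57 [0.4514 0.0022 0.0229]
scene eraser 0.54 [ 0.3836 -0.1152  0.0141]
scene calculator 0.95 [0.6418 0.0037 0.0157]
scene pen_cup 0.95 [0.7773 0.0323 0.056 ]
scene stapler 0.95 [0.4159 0.4417 0.0427]
scene cam at [1.316 0.359 1.358]
side board_mid 0.88 [ 0.6038 -0.2616  0.1078]
side board_slot 0.59 [ 0.6004 -0.2616  0.1088]
side small_slot 0.63 [0.6634 0.2142 0.1693]
side small_slot 0.23 [0.4026 0.4311 0.0318]
side hook_arm 0.86 [0.6501 0.2266 0.0195]
side stand_hinge 0.79 [ 0.5855 -0.2675  0.0057]
side flap_edge 0.68 [ 0.6384 -0.0091  0.0142]
side cam at [ 0.536 -0.856  0.81 ]
0.95
```

View pics/scene0.png

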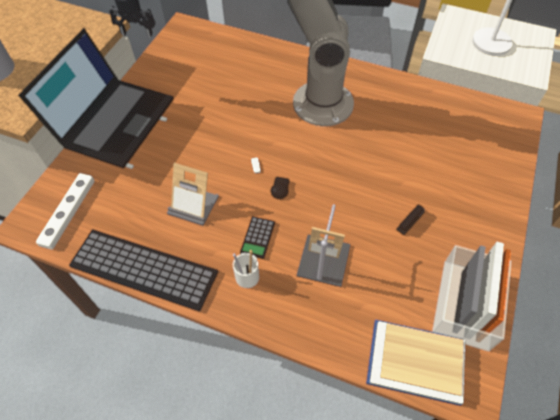

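View pics/side0.png

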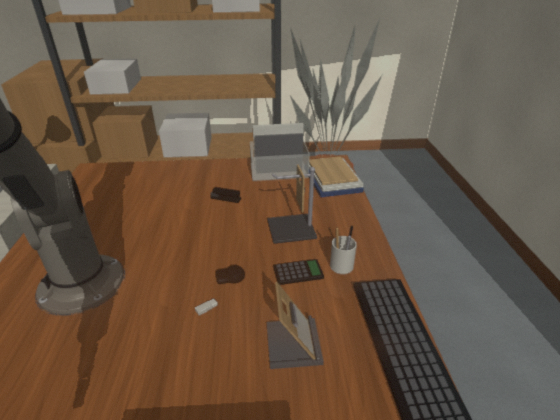

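```bash
cat > fit.py <<'E'
from h import *
from scipy.optimize import minimize
def yawR(a): return Ro.from_euler('z',a).as_matrix()
def box(lo,hi): return np.array([[x,y,z] for x in(lo[0],hi[0]) for y in(lo[1],hi[1]) for z in(lo[2],hi[2])])
B=np.array([[np.cos(.5),0,-np.sin(.5)],[0,1,0],[np.sin(.5),0,np.cos(.5)]])  # cols = board x,y,z in hinge frame
boardboxes=[box([0,-.0575,z0],[.005,.0575,z1]) @B.T+[0,0,.012] for z0,z1 in[(0,.165)]]
easel=[box([-.102,-.065,0],[.023,.065,.012])]
hook=[box([-.0,-.001,0],[0.001,.001,.001])]
def mask(c,boxes,p):
    m=np.zeros((420,560),np.uint8)
    for b in boxes:
        X=b@yawR(p[2]).T+[p[0],p[1],0]
        P=np.array([proj(c,x) for x in X])
        cv2.fillConvexPoly(m,cv2.convexHull((P*16).astype(np.int32)),1,shift=4)
    return m>0
def fit(views,boxes,p0,step=(.02,.02,.15)):
    def cost(p):
        s=0
        for c,m in views:
            k=mask(c,boxes,p); s+=1-(k&m).sum()/max(1,(k|m).sum())
        return s
    best=None
    for a in (-.5,-.25,0,.25,.5):
        q=np.array(p0)+[0,0,a]
        s=minimize(cost,q,method='Nelder-Mead',options=dict(initial_simplex=[q]+[q+np.eye(3)[i]*step[i] for i in range(3)],xatol=1e-4,fatol=1e-4))
        if best is None or s.fun<best.fun: best=s
    return best.x.round(4),round(best.fun,3)
E
python3 - <<'E'
from fit import *
C={c:imaging.grab_frame(c) for c in('scene','side')}
def views(q):
    v=[]
    for c in C:
        d=outline_of(q,c)
        print(q,c,[(round(e['score'],2),int(e['region'].sum())) for e in d[:2]])
        if d: v.append((C[c],d[0]['region']))
    return v
vb=views('board_mid'); vs=views('stand_hinge'); vh=views('hook_arm'); vl=views('small_slot')
np.savez('m.npz',**{n+str(i):x[1] for n,v in(('b',vb),('s',vs),('h',vh),('l',vl)) for i,x in enumerate(v)})
print('board',fit(vb,boardboxes,[.645,-.245,0]))
for c,m in vb: print('b single',fit([(c,m)],boardboxes,[.645,-.245,0]))
print('easel+board union',fit([(c,m|n) for (c,m),(_,n) in zip(vs,vb)],easel+boardboxes,[.645,-.245,0]))
sb=[box([-.0025,-.045,.214-.116],[.0025,.045,.228])]
print('small',fit(vl,sb,[.66,.22,0]))
for h in range(len(vh)):
    hb=[box([-.075,-.07,0],[.075,.07,.012]),box([.053,-.007,0],[.067,.007,.237]),box([-.07,-.004,.206],[.06,.004,.214])]
    hb2=hb
# hook with unknown base: fit base centre from offset 0 plus small board
from itertools import product
for off in(-.03,0,.02,.04,.06):
    hb=[box([off-.075,-.07,0],[off+.075,.07,.012]),box([.053,-.007,0],[.067,.007,.237]),box([-.06,-.004,.206],[.06,.004,.214])]
    print('hook',off,fit([(c,m|n) for (c,m),(_,n) in zip(vh,vl)],hb,[.63,.23,0]))
E
```

```text
board_mid scene [(0.75, 1479)]
board_mid side [(0.6, 1249)]
stand_hinge scene [(0.58, 577)]
stand_hinge side [(0.56, 1700)]
hook_arm scene [(0.63, 1512)]
hook_arm side [(0.67, 1378), (0.44, 1210)]
small_slot scene [(0.6, 624)]
small_slot side [(0.58, 288)]
board (array([ 0.6424, -0.2441,  0.0406]), np.float64(0.143))
b single (array([ 0.6408, -0.2479, -0.0185]), np.float64(0.098))
b single (array([ 0.6433, -0.2474,  0.0249]), np.float64(0.037))
easel+board union (array([ 0.643 , -0.2433,  0.044 ]), np.float64(0.141))
small (array([0.6661, 0.2291, 0.1096]), np.float64(0.403))
hook -0.03 (array([0.646 , 0.229 , 0.1412]), np.float64(0.634))
hook 0 (array([0.6386, 0.2253, 0.0749]), np.float64(0.479))
hook 0.02 (array([0.6145, 0.2239, 0.1223]), np.float64(0.537))
hook 0.04 (array([0.6017, 0.2228, 0.0698]), np.float64(0.529))
hook 0.06 (array([0.5775, 0.2204, 0.0875]), np.float64(0.69))
```

```bash
cat >> h.py <<'E'
def pose(): 
    o=r.get_obs(); return np.array(o['tcp_pos']),Ro.from_rotvec(o['orientation'])
def tool(yaw=0,lean=0):
    "tool R: x=+y world, y=+x, z down; then lean: z tips toward +x (hand towards the robot)"
    base=np.array([[0,1,0],[1,0,0],[0,0,-1.]]).T
    return Ro.from_euler('z',yaw)*Ro.from_euler('y',-lean)*Ro.from_matrix(base)
def step(target,R):
    p,R0=pose(); print('offset',(R0.inv().apply(np.array(target)-p)/.5).round(4).tolist(),'turn',((R0.inv()*R).as_rotvec()/1.5).round(4).tolist())
E
python3 - <<'E'
from h import *
c=imaging.grab_frame('wrist'); p,R0=pose()
print('cam in tool',R0.inv().apply(w(c,[0,0,0])-p).round(4)); print('R cam->tool',(R0.inv().as_matrix()@c['R'].T).round(3), c['fx'],c['cx'],c['cy'])
print(tool(0).as_matrix(), tool(0,.5).as_matrix()[:,2])
step([.50,-.25,.38],tool(0)); step([.38,-.5,.38],tool(0))
E
```

```text
cam in tool [ 0.0655 -0.0004 -0.1283]
R cam->tool [[-0.    -0.966 -0.26 ]
 [ 1.    -0.    -0.   ]
 [ 0.    -0.26   0.966]] 303.0360809967991 274.91110472039327 209.2729642808144
[[ 0.  1.  0.]
 [ 1.  0.  0.]
 [ 0.  0. -1.]] [ 0.47942554  0.         -0.87758256]
offset [0.8475, -0.6209, -0.2694] turn [0.0001, 0.0, -0.8827]
offset [0.4926, -0.1947, -0.2693] turn [0.0001, 0.0, -0.8827]
```

Emit:
{"api": "carry_out", "payload": {"offset": [[0.85,-0.62,-0.27],[0.85,-0.62,-0.27],[0.85,-0.62,-0.27],[0.85,-0.62,-0.27],[0.85,-0.62,-0.27],[0.85,-0.62,-0.27],[0.85,-0.62,-0.27],[0.85,-0.62,-0.27]], "turn": [[0,0,-0.88],[0,0,-0.88],[0,0,-0.88],[0,0,-0.88],[0,0,-0.88],[0,0,-0.88],[0,0,-0.88],[0,0,-0.88]]}}

```text
clock: 2.3
tcp_pos: [0.4136, -0.3551, 0.3456]
orientation: [2.348, 2.086, -0.0]
contact_force: [1.3, -1.0, 0.3]
grip_width: 0.0854
```

Run:
```python
from h import *
print(pose()[0],r.get_obs()['clock']); step([.52,-.1,.40],tool(0)); step([.55,.2,.40],tool(0))
```

```text
[ 0.4135527  -0.35505594  0.34558648] 2.3
offset [0.5316, 0.1514, -0.1091] turn [0.0003, 0.0005, -0.0787]
offset [1.1345, 0.1402, -0.1095] turn [0.0003, 0.0005, -0.0787]
```

Emit:
{"api": "carry_out", "payload": {"offset": [[0.95,0.15,-0.11],[0.95,0.15,-0.11],[0.95,0.15,-0.11],[0.95,0.15,-0.11],[0.95,0.15,-0.11],[0.95,0.15,-0.11],[0.95,0.15,-0.11],[0.95,0.15,-0.11]], "turn": [[0,0,-0.08],[0,0,-0.08],[0,0,-0.08],[0,0,-0.08],[0,0,-0.08],[0,0,-0.08],[0,0,-0.08],[0,0,-0.08]]}}

```text
clock: 3.1
tcp_pos: [0.5229, 0.027, 0.3908]
orientation: [2.226, 2.216, 0.0]
contact_force: [0.8, -0.3, -0.6]
grip_width: 0.0856
```

Run:
```python
from h import *
print(pose()[0],r.get_obs()['clock']); step([.55,.2,.40],tool(0))
```

```text
[0.52289514 0.02697112 0.39081898] 3.1
offset [0.3463, 0.0526, -0.0185] turn [0.0006, 0.0004, -0.003]
```

Emit:
{"api": "carry_out", "payload": {"offset": [[0.25,0.05,-0.02],[0.25,0.05,-0.02],[0.25,0.05,-0.02],[0.25,0.05,-0.02],[0.25,0.05,-0.02]], "turn": [[0,0,0],[0,0,0],[0,0,0],[0,0,0],[0,0,0]]}}

```text
clock: 3.6
tcp_pos: [0.5482, 0.1503, 0.4]
orientation: [2.225, 2.218, -0.001]
contact_force: [-0.8, -1.0, -0.1]
grip_width: 0.0853
```

Run:
```python
from h import *
c=find('wrist',['hook_arm','small_slot']); print(pose()[0],r.get_obs()['clock'])
save(c,'w1'); np.savez('w1.npz',**c)
```

```text
wrist hook_arm 0.82 [0.6282 0.2275 0.0089]
wrist small_slot 0.72 [0.661  0.2359 0.1782]
[0.5484328  0.1482192  0.40003716] 3.75
```

View pics/w1.png

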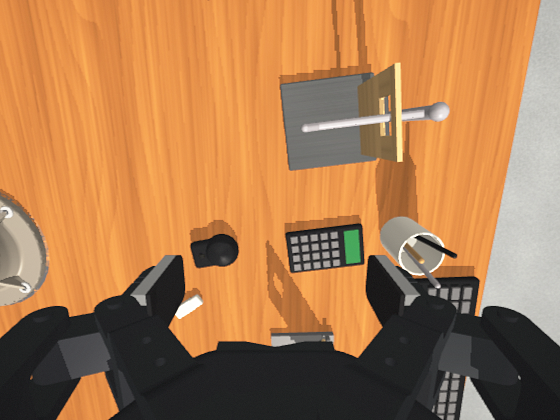

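```bash
cat >> h.py <<'E'
def bp(c,u,v,z):
    d=np.array(c['R']).T@np.array([(u-c['cx'])/c['fx'],(v-c['cy'])/c['fy'],1]); o=w(c,[0,0,0]); return o+d*(z-o[2])/d[2]
E
python3 - <<'E'
from h import *
c=dict(np.load('w1.npz'))
g=cv2.cvtColor(c['pixels'],cv2.COLOR_RGB2BGR)[50:190,270:470]; cv2.imwrite('pics/w1c.png',cv2.resize(g,None,fx=4,fy=4,interpolation=cv2.INTER_CUBIC))
t=bp(c,306,128,.222);q=bp(c,440,112,.237);print('tip',t,'post',q,'yaw',np.arctan2(*(q-t)[1::-1]),np.linalg.norm((q-t)[:2]))
for u,v in((281,84),(370,72),(290,169)): print('base',bp(c,u,v,.012))
for u,v in((401,64),(404,161)): print('smalltop',bp(c,u,v,.228))
E
```

```text
tip [0.57858681 0.21578564 0.222     ] post [0.69960066 0.22960629 0.237     ] yaw 0.11371447965910056 0.12180050484886809
base [0.55826725 0.28294989 0.012     ]
base [0.69821283 0.30012003 0.012     ]
base [0.57389325 0.14795889 0.012     ]
smalltop [0.66303104 0.27173514 0.228     ]
smalltop [0.67522051 0.18411837 0.228     ]
```

View pics/w1c.png

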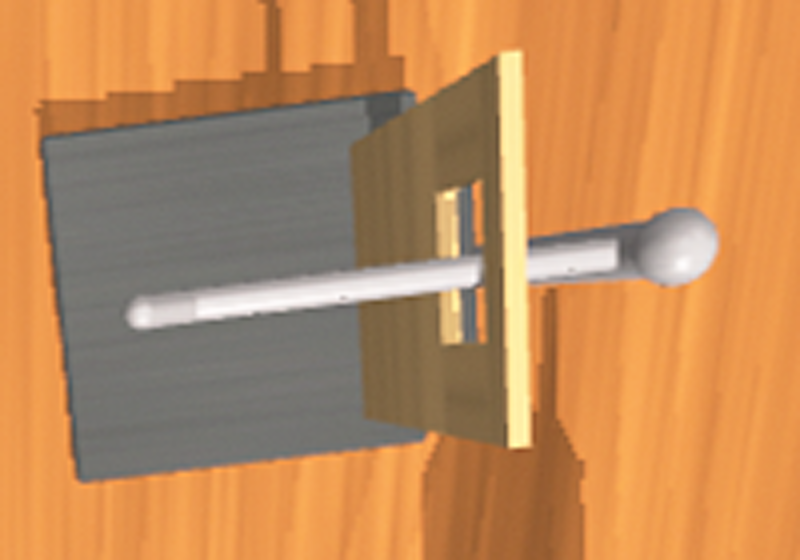

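```bash
cat >> h.py <<'E'
def grasp(H,yaw,s,yb=-.039,xn=.0025):
    B=Ro.from_euler('y',-.5).as_matrix()
    return np.array([H[0],H[1],.012])+Ro.from_euler('z',yaw).as_matrix()@B@np.array([xn,yb,s])
E
python3 - <<'E'
from h import *
t=grasp([.6425,-.246],.03,.29); print(t); step(t,tool(.03,.5)); print(tool(.03,.5).as_matrix())
E
```

```text
[ 0.50689195 -0.28908702  0.26769751]
offset [-0.8749, -0.0772, 0.2656] turn [-0.3333, 0.0068, -0.0238]
[[-2.99955002e-02  8.77187679e-01  4.79209813e-01]
 [ 9.99550034e-01  2.63235279e-02  1.43806088e-02]
 [-5.55111512e-17  4.79425539e-01 -8.77582562e-01]]
```

Emit:
{"api": "carry_out", "payload": {"offset": [[-0.87,-0.08,0.1],[-0.87,-0.08,0.1],[-0.87,-0.08,0.1],[-0.87,-0.08,0.1],[-0.87,-0.08,0.26],[-0.87,-0.08,0.26],[-0.87,-0.08,0.26],[-0.87,-0.08,0.26]], "turn": [[-0.33,0,-0.02],[-0.33,0,-0.02],[-0.33,0,-0.02],[-0.33,0,-0.02],[-0.33,0,-0.02],[-0.33,0,-0.02],[-0.33,0,-0.02],[-0.33,0,-0.02]]}}

```text
clock: 4.55
tcp_pos: [0.5103, -0.2325, 0.2952]
orientation: [1.919, 1.966, 0.488]
contact_force: [0.8, -0.0, 0.3]
grip_width: 0.0853
```

Run:
```python
from h import *
t=grasp([.6425,-.246],.03,.29); step(t,tool(.03,.5)); print(pose()[0])
```

```text
offset [-0.1125, -0.0349, 0.0448] turn [-0.0028, 0.0078, -0.0019]
[ 0.51034866 -0.23247612  0.29518751]
```

Emit:
{"api": "carry_out", "payload": {"offset": [[-0.09,-0.02,0.04],[-0.09,-0.02,0.04],[-0.09,-0.02,0.04],[-0.09,-0.02,0.04]], "turn": [[0,0.005,0],[0,0.005,0],[0,0.005,0],[0,0.005,0]]}}

```text
clock: 4.95
tcp_pos: [0.5135, -0.2741, 0.2739]
orientation: [1.918, 1.974, 0.498]
contact_force: [0.4, -0.1, 0.1]
grip_width: 0.0859
```

Run:
```python
from h import *
t=grasp([.6425,-.246],.03,.29); step(t,tool(.03,.5)); print(pose()[0])
c=imaging.grab_frame('wrist'); np.savez('w2.npz',**c); save(c,'w2')
b=lambda x,y,s:grasp([.6425,-.246],.03,s,y,x)
for n,X in dict(TL=b(0,-.0575,.165),TR=b(0,.0575,.165),S1=b(0,-.02,.151),S2=b(0,.02,.119),hinge1=b(0,-.065,0)).items(): print(n,proj(c,X).round(1))
```

```text
offset [-0.0297, -0.0183, 0.0042] turn [-0.0031, 0.0012, -0.0007]
[ 0.51350563 -0.27405806  0.27387766]
TL [262.9 241.7]
TR [261.3 107.1]
S1 [263.1 197.6]
S2 [264.  150.4]
hinge1 [267.8 204.5]
```

View pics/w2.png

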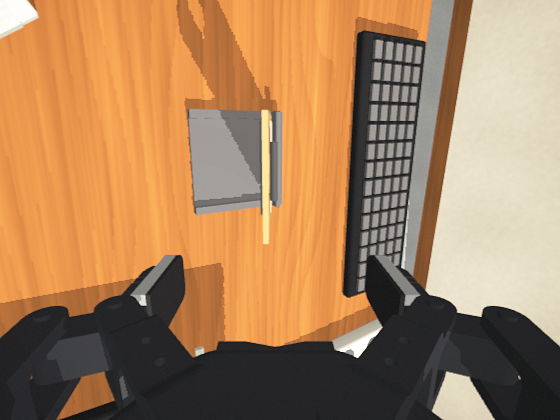

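Run:
```python
from h import *
H=[.643,-.2475]
for s in(.20,.141): step(grasp(H,.03,s),tool(.03,.5))
```

```text
offset [-0.0334, -0.0176, 0.1848] turn [-0.0028, 0.001, 0.0001]
offset [-0.0332, -0.0171, 0.3028] turn [-0.0028, 0.001, 0.0001]
```

Emit:
{"api": "carry_out", "payload": {"offset": [[-0.033,-0.017,0.08],[-0.033,-0.017,0.16],[-0.033,-0.017,0.22],[-0.033,-0.017,0.26],[-0.033,-0.017,0.303],[-0.033,-0.017,0.303],[-0.033,-0.017,0.303]], "turn": [[-0.003,0.001,0],[-0.003,0.001,0],[-0.003,0.001,0],[-0.003,0.001,0],[-0.003,0.001,0],[-0.003,0.001,0],[-0.003,0.001,0]]}}

```text
clock: 5.7
tcp_pos: [0.5789, -0.2883, 0.1368]
orientation: [1.915, 1.974, 0.505]
contact_force: [-0.1, -0.2, -0.6]
grip_width: 0.0854
```

Run:
```python
from h import *
H=[.643,-.2475]
step(grasp(H,.03,.141),tool(.03,.5))
```

```text
offset [-0.0004, -0.0001, -0.0003] turn [0.0, -0.0005, 0.0002]
```

Emit:
{"api": "carry_out", "payload": {"offset": [[0,0,0],[0,0,0],[0,0,0],[0,0,0],[0,0,0],[0,0,0],[0,0,0],[0,0,0]], "turn": [[0,0,0],[0,0,0],[0,0,0],[0,0,0],[0,0,0],[0,0,0],[0,0,0],[0,0,0]], "hand": 1, "force": 60}}

```text
clock: 6.5
tcp_pos: [0.5788, -0.2894, 0.1363]
orientation: [1.916, 1.972, 0.504]
contact_force: [-1.0, -0.5, 2.9]
grip_width: 0.0044
```

Run:
```python
from h import *
o=r.get_obs();print(o['grip_width'],o['contact_force'],o['moment'])
p,R=pose(); 
step(p+[-.01,0,.06],tool(.03,.5)); step([.56,-.26,.33],tool(.03,0))
```

```text
0.00442245179520988 [-0.97434045 -0.45186684  2.93157349] [ 0.10211249  0.27282796 -0.00594021]
offset [0.0006, 0.04, -0.1149] turn [0.0, 0.0002, -0.0008]
offset [0.0599, 0.1542, -0.3572] turn [0.3334, 0.0, -0.0008]
```

Emit:
{"api": "carry_out", "payload": {"offset": [[0,0,-0.04],[0,0,-0.08],[0,0,-0.14],[0.02,0.05,-0.22],[0.04,0.1,-0.3],[0.06,0.154,-0.357],[0.06,0.154,-0.357],[0.06,0.154,-0.357]], "turn": [[0,0,0],[0,0,0],[0,0,0],[0.1,0,0],[0.2,0,0],[0.3,0,0],[0.333,0,0],[0.333,0,0]]}}

```text
clock: 7.3
tcp_pos: [0.5645, -0.2567, 0.3329]
orientation: [2.18, 2.259, 0.002]
contact_force: [1.8, 0.7, -1.2]
grip_width: 0.0044
```

Run:
```python
from h import *
o=r.get_obs();print(o['grip_width'],o['contact_force'],o['moment'])
c=imaging.grab_frame('wrist'); np.savez('w3.npz',**c); save(c,'w3')
p,R=pose(); print(p,R.as_matrix().round(3))
# expected board points in tool frame: s=.141 at TCP, y=-.039 -> tool (x=+yb+.039, y=+xn, z=.141-s)
T=lambda yb,s,xn=0:p+R.apply([yb+.039,xn,.141-s])
for n,a in dict(TL=(-.0575,.165),TR=(.0575,.165),BL=(-.0575,0),BR=(.0575,0)).items(): print(n,proj(c,T(*a)).round(1))
for cam in('scene','side'):
    f=imaging.grab_frame(cam); save(f,cam+'3')
    m=outline_of('board_mid',cam)
    if m:
        ys,xs=np.where(m[0]['region']); print(cam,m[0]['score'],cv2.minAreaRect(np.c_[xs,ys].astype(np.float32)),[proj(f,T(y,s)).round(0).tolist() for y,s in((-.0575,.165),(.0575,.165),(.0575,0),(-.0575,0))], cv2.boxPoints(cv2.minAreaRect(np.c_[xs,ys].astype(np.float32))).round(0).tolist())
```

```text
0.004403178142650749 [ 1.77007388  0.74171737 -1.23798161] [ 0.01502912 -0.09647146 -0.00241269]
[ 0.56255045 -0.25797363  0.32999894] [[-0.033  0.999  0.002]
 [ 0.999  0.033  0.001]
 [ 0.001  0.002 -1.   ]]
TL [270.6 341.5]
TR [269.9  31.9]
BL [272.8 221.8]
BR [272.8  91.4]
scene 0.85 ((196.59231567382812, 145.6615447998047), (46.747188568115234, 34.292964935302734), 15.255120277404785) [[170.0, 121.0], [208.0, 131.0], [215.0, 168.0], [181.0, 158.0]] [[170.0, 156.0], [179.0, 123.0], [224.0, 135.0], [215.0, 168.0]]
side 0.58 ((274.0, 260.0), (76.0, 8.0), 90.0) [[276.0, 239.0], [272.0, 206.0], [273.0, 264.0], [277.0, 300.0]] [[270.0, 222.0], [278.0, 222.0], [278.0, 298.0], [270.0, 298.0]]
```

View pics/w3.png

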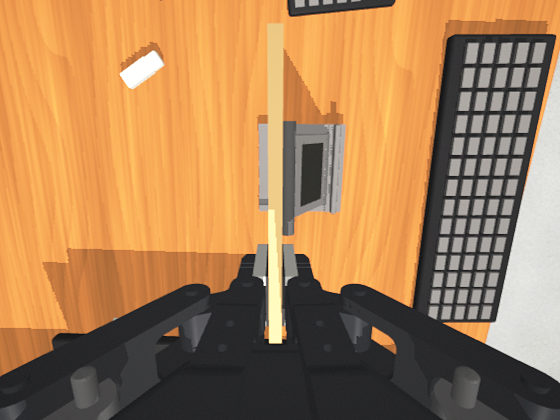

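Run:
```python
from h import *
from scipy.optimize import least_squares
c=dict(np.load('w3.npz')); im=c['pixels'].astype(int)
for v in (20,22,24,26,30,60,100,150,190,214,240,300,330,340,342,344,346):
    row=im[v,240:310]; y=(row[:,1]-row[:,2]>25)&(row[:,0]-row[:,1]<62); xs=np.where(y)[0]
    print(v,(xs.min()+240,xs.max()+240,len(xs)) if len(xs) else None)
p,R=pose(); cR,ct=np.array(c['R']),np.array(c['t'])
print('cam in tool',R.inv().apply(w(c,[0,0,0])-p))
g=im[10:250,240:320,::-1].astype(np.uint8); cv2.imwrite('pics/w3c.png',cv2.resize(g,None,fx=3,fy=2.4,interpolation=cv2.INTER_CUBIC))
def T(yb,s,q):
    d0,th,y0=q; a=np.array([yb+.039,0,.141-s+0]); # rotate about grasp point (0,0,-.005)
    a=a-[0,0,-.005]; a=np.array([a[0]*np.cos(th)+a[2]*np.sin(th),0,-a[0]*np.sin(th)+a[2]*np.cos(th)])+[y0,0,-.005-d0]
    return p+R.apply(a)
for th in(-.04,-.02,0,.02,.04): print(th,[[proj(c,T(y,.165,(d,th,0)))[1].round(1) for y in(-.0575,.0575)] for d in(0,.002,.004)])
```

```text
20 None
22 None
24 (np.int64(267), np.int64(283), 17)
26 (np.int64(267), np.int64(283), 17)
30 (np.int64(267), np.int64(283), 17)
60 (np.int64(267), np.int64(283), 17)
100 (np.int64(267), np.int64(282), 16)
150 (np.int64(268), np.int64(282), 15)
190 (np.int64(268), np.int64(282), 15)
214 (np.int64(268), np.int64(301), 16)
240 (np.int64(268), np.int64(281), 14)
300 (np.int64(268), np.int64(281), 14)
330 (np.int64(269), np.int64(281), 13)
340 (np.int64(269), np.int64(281), 13)
342 (np.int64(269), np.int64(281), 13)
344 None
346 None
cam in tool [ 0.07008183  0.00532204 -0.13356815]
-0.04 [[np.float64(342.2), np.float64(43.6)], [np.float64(345.5), np.float64(42.0)], [np.float64(348.9), np.float64(40.3)]]
-0.02 [[np.float64(342.4), np.float64(43.1)], [np.float64(345.7), np.float64(41.5)], [np.float64(349.1), np.float64(39.8)]]
0 [[np.float64(342.6), np.float64(42.8)], [np.float64(345.8), np.float64(41.1)], [np.float64(349.2), np.float64(39.3)]]
0.02 [[np.float64(342.7), np.float64(42.5)], [np.float64(346.0), np.float64(40.8)], [np.float64(349.4), np.float64(39.0)]]
0.04 [[np.float64(342.8), np.float64(42.4)], [np.float64(346.1), np.float64(40.7)], [np.float64(349.4), np.float64(38.9)]]
```

View pics/w3c.png

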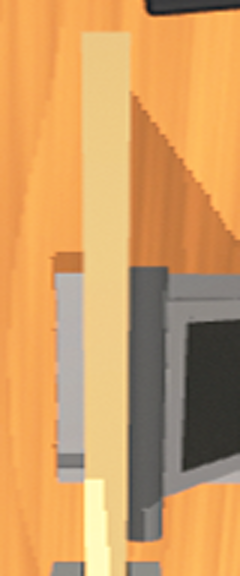

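Run:
```python
from h import *
from scipy.optimize import least_squares
# cam frame in tool
Rc=np.array([[0,-.966,-.26],[1,0,0],[0,-.26,.966]]); pc=np.array([.0655,-.0004,-.1283]); fx,cy=303.04,209.27
def pt(yb,s,q):
    d0,th,y0=q; a=np.array([yb+.039,0,.146-s])
    a=np.array([a[0]*np.cos(th)+a[2]*np.sin(th),0,-a[0]*np.sin(th)+a[2]*np.cos(th)])+[y0,0,-.005-d0]
    return Rc.T@(a-pc)
def res(q):
    A,B=pt(-.0575,.165,q),pt(.0575,.165,q)
    return [fx*A[1]/A[2]+cy-343.5,fx*B[1]/B[2]+cy-23.5,2*(fx*.005/A[2]-13.3),2*(fx*.005/B[2]-17.3)]
print(res([0,0,0])); s=least_squares(res,[0,0,0]); print(s.x,s.fun)
```

```text
[np.float64(-0.6829605901766058), np.float64(-0.7869710164002868), np.float64(-1.8809685318507086), np.float64(-1.9074143038692881)]
[-0.00022041  0.05007472 -0.00045306] [ 0.22871825 -0.16342478 -2.17768932 -0.42008916]
```

```bash
cat >> h.py <<'E'
P=np.array([.643,.223]); YA=.117
def hk(xa,z,ya=0): 
    d=Ro.from_euler('z',YA).as_matrix()@np.array([xa,ya-.039,0]); return np.array([P[0]+d[0],P[1]+d[1],z])
E
python3 - <<'E'
from h import *
step(hk(-.13,.33),tool(YA)); print(hk(-.13,.33))
E
```

```text
offset [0.8613, -0.0554, -0.0034] turn [-0.0016, -0.0011, -0.06]
[0.51844137 0.16909131 0.33      ]
```

Emit:
{"api": "carry_out", "payload": {"offset": [[0.09,-0.055,0],[0.19,-0.055,0],[0.29,-0.055,0],[0.39,-0.055,0],[0.49,-0.055,0],[0.58,-0.055,0],[0.66,-0.055,0],[0.73,-0.055,0]], "turn": [[0,0,-0.06],[0,0,-0.06],[0,0,-0.06],[0,0,-0.06],[0,0,-0.06],[0,0,-0.06],[0,0,-0.06],[0,0,-0.06]]}}

```text
clock: 8.35
tcp_pos: [0.5203, 0.1052, 0.3288]
orientation: [-2.085, -2.348, 0.0]
contact_force: [0.5, 0.1, -1.8]
grip_width: 0.0044
```

Run:
```python
from h import *
print(pose()[0]);step(hk(-.13,.33),tool(YA)); step(hk(-.13,.222),tool(YA))
```

```text
[0.52027345 0.10519068 0.32882219]
offset [0.1273, 0.0115, -0.0023] turn [-0.0005, -0.0005, 0.0011]
offset [0.1272, 0.0116, 0.2137] turn [-0.0005, -0.0005, 0.0011]
```

Emit:
{"api": "carry_out", "payload": {"offset": [[0.06,0.01,0],[0.123,0.01,0.02],[0.123,0.01,0.1],[0.123,0.01,0.17],[0.123,0.01,0.214],[0.123,0.01,0.214],[0.123,0.01,0.214],[0.123,0.01,0.214]], "turn": [[0,0,0],[0,0,0],[0,0,0],[0,0,0],[0,0,0],[0,0,0],[0,0,0],[0,0,0]]}}

```text
clock: 9.15
tcp_pos: [0.5202, 0.1658, 0.2243]
orientation: [2.086, 2.348, 0.004]
contact_force: [0.1, 0.2, -0.7]
grip_width: 0.0042
```

Run:
```python
from h import *
for x in(-.13,-.085,-.025): step(hk(x,.222),tool(YA))
c=imaging.grab_frame('wrist'); save(c,'w4'); np.savez('w4.npz',**c); p,R=pose(); print(p)
f=imaging.grab_frame('side'); g=cv2.cvtColor(f['pixels'],cv2.COLOR_RGB2BGR)
S=p+R.apply([.039,0,-.010]); print('slot side px',proj(f,S),'tip px',proj(f,np.r_[hk(-.07,.226,.039)]))
w_=cv2.cvtColor(c['pixels'],cv2.COLOR_RGB2BGR)
z=cv2.resize(g[140:260,220:380],(560,420),interpolation=cv2.INTER_CUBIC)
cv2.imwrite('pics/m4.png',cv2.resize(np.vstack([w_,z]),(426,600)) if 0 else cv2.resize(np.hstack([w_[0:420,100:460],z[:,60:500]]),(800,420)))
```

```text
offset [0.007, -0.0026, 0.0046] turn [0.0017, -0.0008, 0.0007]
offset [0.0069, 0.0874, 0.0048] turn [0.0017, -0.0008, 0.0007]
offset [0.0067, 0.2074, 0.0051] turn [0.0017, -0.0008, 0.0007]
[0.52026042 0.16596188 0.22438716]
slot side px [253.06765724 174.20876306] tip px [271.6235749  174.40770503]
```

View pics/m4.png

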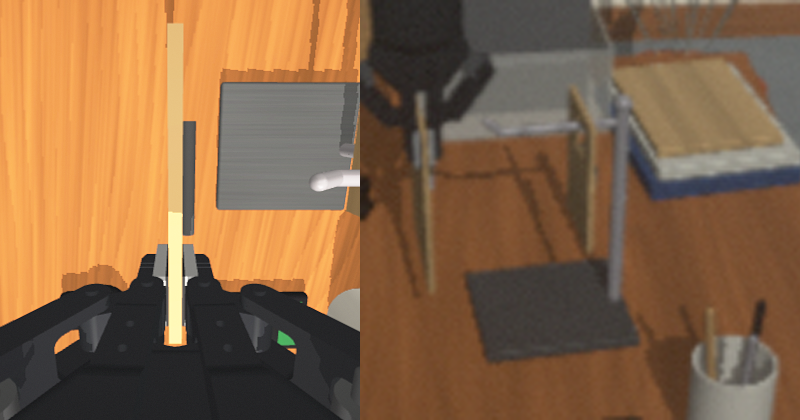

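Run:
```python
from h import *
c=dict(np.load('w4.npz')); p,R=pose(); print('cam in tool',R.inv().apply(w(c,[0,0,0])-p))
for u,v in((411,184),(455,178)):
    X=bp(c,u,v,.22 if u<420 else .21); print(X,'tool',R.inv().apply(X-p),'armframe',Ro.from_euler('z',-YA).apply(X-np.r_[P,0]))
```

```text
cam in tool [ 0.06589668 -0.00038785 -0.12824245]
[0.57502332 0.21449864 0.22      ] tool [0.04162509 0.06014367 0.00458303] armframe [-0.06850434 -0.0005081   0.22      ]
[0.59992976 0.21851548 0.21      ] tool [0.04265813 0.08532229 0.01465457] armframe [-0.04329928  0.00057386  0.21      ]
```

Emit:
{"api": "carry_out", "payload": {"offset": [[0.007,0,0.005],[0.007,0.03,0.005],[0.007,0.06,0.005],[0.007,0.09,0.005],[0.007,0.12,0.005],[0.007,0.14,0.005],[0.007,0.14,0.005]], "turn": [[0,0,0],[0,0,0],[0,0,0],[0,0,0],[0,0,0],[0,0,0],[0,0,0]]}}

```text
clock: 9.95
tcp_pos: [0.5895, 0.178, 0.2203]
orientation: [-2.086, -2.349, -0.002]
contact_force: [0.1, -0.4, -1.3]
grip_width: 0.0043
```

Run:
```python
from h import *
o=r.get_obs();print(o['contact_force'],o['moment'],o['grip_width'])
for z in(.222,.204): step(hk(-.025,z),tool(YA))
c=imaging.grab_frame('wrist'); p,R=pose(); print(p)
f=imaging.grab_frame('side'); g=cv2.cvtColor(f['pixels'],cv2.COLOR_RGB2BGR); w_=cv2.cvtColor(c['pixels'],cv2.COLOR_RGB2BGR)
z=cv2.resize(g[140:260,220:380],(560,420),interpolation=cv2.INTER_CUBIC)
cv2.imwrite('pics/m5.png',np.hstack([w_[:,100:460],z[:,60:500]]))
```

```text
[ 0.13336135 -0.37849932 -1.25411738] [-0.07546086  0.01986022  0.01511779] 0.004339543650805558
offset [-0.0013, 0.0668, -0.0033] turn [0.0005, -0.0007, 0.0011]
offset [-0.0013, 0.0668, 0.0327] turn [0.0005, -0.0007, 0.0011]
[0.58850353 0.17794318 0.22021158]
```

View pics/m5.png

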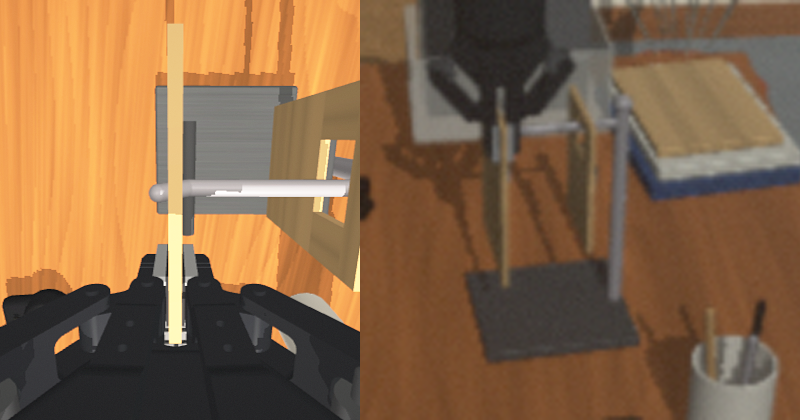

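Emit:
{"api": "carry_out", "payload": {"offset": [[0,0.03,0],[0,0.063,0],[0,0.063,0],[0,0.063,0.012],[0,0.063,0.024],[0,0.063,0.03],[0,0.063,0.03]], "turn": [[0,0,0],[0,0,0],[0,0,0],[0,0,0],[0,0,0],[0,0,0],[0,0,0]]}}

```text
clock: 10.75
tcp_pos: [0.6188, 0.1813, 0.2044]
orientation: [-2.084, -2.349, 0.002]
contact_force: [1.1, 0.1, -1.3]
grip_width: 0.0044
```

Emit:
{"api": "carry_out", "payload": {"offset": [[0,0,0.003],[0,0,0.006],[0,0,0.006]], "turn": [[0,0,0],[0,0,0],[0,0,0]]}}

```text
clock: 11.05
tcp_pos: [0.6199, 0.1817, 0.2033]
orientation: [-2.085, -2.35, -0.002]
contact_force: [-1.8, -1.3, 4.5]
grip_width: 0.0043
```

Emit:
{"api": "carry_out", "payload": {"offset": [[0,0,-0.001],[0,0,-0.001],[0,0,-0.001],[0,0,-0.001],[0,0,-0.001],[0,0,-0.001]], "turn": [[0,0,0],[0,0,0],[0,0,0],[0,0,0],[0,0,0],[0,0,0]], "hand": 0.75}}

```text
clock: 11.65
tcp_pos: [0.6197, 0.1815, 0.2027]
orientation: [-2.085, -2.349, -0.001]
contact_force: [-0.4, 1.0, 0.1]
grip_width: 0.0214
```

Run:
```python
from h import *
o=r.get_obs();print(o['contact_force'],o['moment'],o['grip_width'],pose()[0])
c=imaging.grab_frame('wrist');f=imaging.grab_frame('side'); g=cv2.cvtColor(f['pixels'],cv2.COLOR_RGB2BGR); w_=cv2.cvtColor(c['pixels'],cv2.COLOR_RGB2BGR)
z=cv2.resize(g[140:260,220:380],(560,420),interpolation=cv2.INTER_CUBIC)
cv2.imwrite('pics/m6.png',np.hstack([w_[:,100:460],z[:,60:500]]))
```

```text
[-0.40736947  0.99348283  0.06022262] [-0.01512824 -0.00149526 -0.04070143] 0.02136431058287425 [0.61974288 0.18149016 0.20272596]
```

View pics/m6.png

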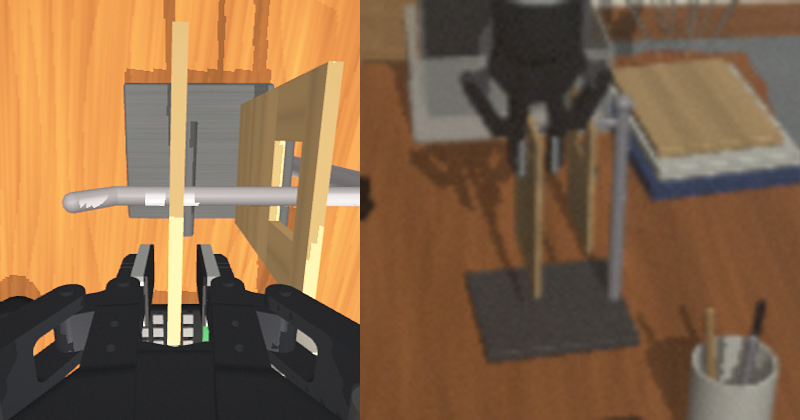

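Emit:
{"api": "carry_out", "payload": {"offset": [[0,0,-0.02],[0,0,-0.04],[0,0,-0.07],[0,0,-0.12],[0,0,-0.2],[0,0,-0.28],[0,0,-0.3],[0,0,-0.3]], "turn": [[0,0,0],[0,0,0],[0,0,0],[0,0,0],[0,0,0],[0,0,0],[0,0,0],[0,0,0]]}}

```text
clock: 12.55
tcp_pos: [0.6207, 0.1819, 0.3565]
orientation: [2.084, 2.348, 0.009]
contact_force: [0.1, -0.3, -0.3]
grip_width: 0.0215
```

Run:
```python
from h import *
o=r.get_obs();print(o['contact_force'],o['clock'],pose()[0])
for n in('side','scene'): find(n,['board_mid','small_slot'],2)
R=tool(.03,0); y=Ro.from_euler('z',.03)
F=lambda x,z: np.array([.643,-.2475,0])+y.apply([x,0,0])+[0,0,z]
for t in (F(.02,.35),F(-.005,.115)): print(t); step(t,R)
```

```text
[ 0.1247725  -0.31420912 -0.34576677] 12.55 [0.62070301 0.18194914 0.35647116]
side board_mid 0.81 [0.6159 0.2034 0.1584]
side small_slot 0.65 [0.6652 0.2179 0.1694]
side small_slot 0.48 [ 0.6138 -0.2534  0.0605]
scene board_mid 0.91 [0.615  0.2296 0.1793]
scene board_mid 0.3 [ 0.6142 -0.2471  0.0458]
scene small_slot 0.58 [0.6608 0.2354 0.1771]
[ 0.662991   -0.24690009  0.35      ]
offset [-0.8604, -0.0147, 0.0024] turn [-0.0018, 0.0001, 0.0594]
[ 0.63800225 -0.24764998  0.115     ]
offset [-0.8559, -0.0632, 0.4725] turn [-0.0018, 0.0001, 0.0594]
```

Emit:
{"api": "carry_out", "payload": {"offset": [[-0.1,-0.03,0],[-0.2,-0.03,0],[-0.3,-0.03,0],[-0.4,-0.03,0],[-0.5,-0.03,0],[-0.6,-0.03,0],[-0.69,-0.03,0],[-0.78,-0.03,0]], "turn": [[0,0,0.06],[0,0,0.06],[0,0,0.06],[0,0,0.06],[0,0,0.06],[0,0,0.06],[0,0,0.06],[0,0,0.06]], "hand": 1}}

```text
clock: 13.65
tcp_pos: [0.6507, -0.21, 0.3515]
orientation: [-2.188, -2.251, 0.001]
contact_force: [1.0, 0.1, -0.8]
grip_width: -0.0001
```

Run:
```python
from h import *
R=tool(.03,0); y=Ro.from_euler('z',.03)
F=lambda x,z: np.array([.643,-.2475,0])+y.apply([x,0,0])+[0,0,z]
print(pose()[0]);step(F(.008,.105),R)
```

```text
[ 0.65072148 -0.20996843  0.35149576]
offset [-0.075, -0.0007, 0.4929] turn [-0.0011, -0.0005, -0.0011]
```

Emit:
{"api": "carry_out", "payload": {"offset": [[-0.07,0,0.05],[-0.07,0,0.13],[-0.07,0,0.22],[-0.07,0,0.31],[-0.07,0,0.39],[-0.07,0,0.44],[-0.07,0,0.48],[-0.07,0,0.48]], "turn": [[0,0,0],[0,0,0],[0,0,0],[0,0,0],[0,0,0],[0,0,0],[0,0,0],[0,0,0]]}}

```text
clock: 14.45
tcp_pos: [0.6493, -0.2415, 0.108]
orientation: [-2.183, -2.248, 0.005]
contact_force: [-0.3, -0.3, -0.6]
grip_width: 0.0002
```

Run:
```python
from h import *
o=r.get_obs();print(o['contact_force'],o['clock'],pose()[0])
R=tool(.03,0); y=Ro.from_euler('z',.03)
F=lambda x,z: np.array([.643,-.2475,0])+y.apply([x,0,0])+[0,0,z]
for f in np.arange(.5,1.571,.107):
    C=.07*np.array([-np.sin(f),np.cos(f)]); step(F(C[0]+.015-.004,.012+C[1]+.014-.001),R)
```

```text
[-0.28813245 -0.30626082 -0.58699809] 14.45 [ 0.6493377  -0.24153023  0.10800108]
offset [-0.0117, -0.0578, 0.0435] turn [-0.0051, -0.0021, -0.0005]
offset [-0.0118, -0.0705, 0.0515] turn [-0.0051, -0.0021, -0.0005]
offset [-0.0118, -0.0822, 0.0608] turn [-0.0051, -0.0021, -0.0005]
offset [-0.0118, -0.0929, 0.0713] turn [-0.0051, -0.0021, -0.0005]
offset [-0.0119, -0.1025, 0.0828] turn [-0.0051, -0.0021, -0.0005]
offset [-0.0119, -0.1107, 0.0953] turn [-0.0051, -0.0021, -0.0005]
offset [-0.012, -0.1175, 0.1087] turn [-0.0051, -0.0021, -0.0005]
offset [-0.012, -0.1229, 0.1226] turn [-0.0051, -0.0021, -0.0005]
offset [-0.0121, -0.1268, 0.1371] turn [-0.0051, -0.0021, -0.0005]
offset [-0.0121, -0.1291, 0.1519] turn [-0.0051, -0.0021, -0.0005]
offset [-0.0122, -0.1298, 0.1668] turn [-0.0051, -0.0021, -0.0005]
```

Emit:
{"api": "carry_out", "payload": {"offset": [[-0.01,-0.02,0.04],[-0.01,-0.04,0.043],[-0.01,-0.058,0.044],[-0.01,-0.071,0.051],[-0.01,-0.082,0.061],[-0.01,-0.093,0.071],[-0.01,-0.103,0.083],[-0.01,-0.103,0.083]], "turn": [[0,0,0],[0,0,0],[0,0,0],[0,0,0],[0,0,0],[0,0,0],[0,0,0],[0,0,0]]}}

```text
clock: 15.25
tcp_pos: [0.6001, -0.249, 0.0704]
orientation: [-2.189, -2.252, 0.0]
contact_force: [-0.1, -0.5, 1.0]
grip_width: -0.0001
```

Emit:
{"api": "carry_out", "payload": {"offset": [[0,-0.008,0.012],[0,-0.015,0.026],[0,-0.02,0.04],[0,-0.024,0.054],[0,-0.026,0.068],[0,-0.027,0.08],[0,-0.027,0.086],[0,-0.027,0.086]], "turn": [[0,0,0],[0,0,0],[0,0,0],[0,0,0],[0,0,0],[0,0,0],[0,0,0],[0,0,0]]}}

```text
clock: 16.05
tcp_pos: [0.5871, -0.249, 0.0272]
orientation: [-2.188, -2.252, -0.0]
contact_force: [-0.1, -0.5, 0.1]
grip_width: -0.0
```

Emit:
{"api": "carry_out", "payload": {"offset": [[0,0,0.003],[0,0,0.006],[0,0,0.006]], "turn": [[0,0,0],[0,0,0],[0,0,0]]}}

```text
clock: 16.35
tcp_pos: [0.588, -0.249, 0.0261]
orientation: [2.188, 2.254, 0.002]
contact_force: [-2.6, 0.5, 7.2]
grip_width: 0.0001
```

Run:
```python
from h import *
o=r.get_obs();print(o['contact_force'],o['clock'],pose()[0])
f=imaging.grab_frame('side'); g=cv2.cvtColor(f['pixels'],cv2.COLOR_RGB2BGR)
s=imaging.grab_frame('scene'); h=cv2.cvtColor(s['pixels'],cv2.COLOR_RGB2BGR)
a=cv2.resize(g[260:380,220:350],(400,369),interpolation=cv2.INTER_CUBIC); b=cv2.resize(h[130:250,140:270],(400,369),interpolation=cv2.INTER_CUBIC)
cv2.imwrite('pics/m7.png',np.hstack([a,b]))
```

```text
[-2.64911533  0.53146851  7.20519845] 16.35 [ 0.58799483 -0.24896686  0.02606567]
```

View pics/m7.png

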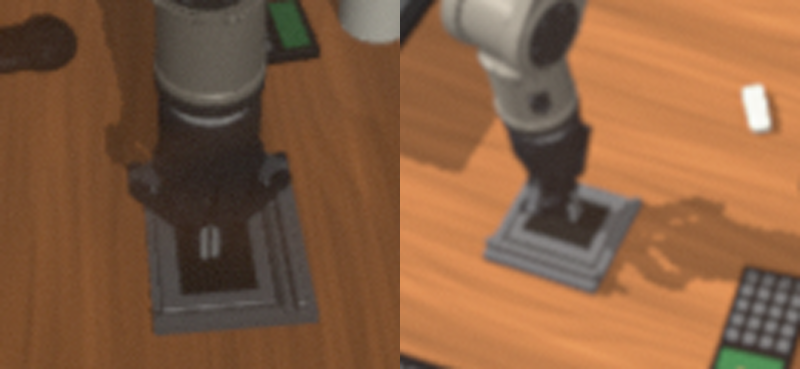

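Emit:
{"api": "carry_out", "payload": {"offset": [[0,-0.02,-0.002],[0,-0.04,0],[0,-0.04,0.006],[0,-0.04,0.006],[0,-0.04,-0.05],[0,-0.04,-0.15],[0,-0.04,-0.25],[0,-0.04,-0.35]], "turn": [[0,0,0],[0,0,0],[0,0,0],[0,0,0],[0,0,0],[0,0,0],[0,0,0],[0,0,0]]}}

```text
clock: 17.25
tcp_pos: [0.566, -0.2499, 0.2014]
orientation: [-2.188, -2.252, 0.0]
contact_force: [0.7, -0.2, -0.6]
grip_width: 0.0
```

Emit:
{"api": "carry_out", "payload": {"offset": [[0,0,-0.1],[-0.05,-0.05,-0.2],[-0.1,-0.1,-0.2],[-0.2,-0.1,-0.2],[-0.3,-0.1,-0.2],[-0.3,-0.1,-0.2],[-0.3,-0.1,-0.2]], "turn": [[0,0,0],[0,0,0],[0,0,0],[0,0,0],[0,0,0],[0,0,0],[0,0,0]]}}

```text
clock: 17.95
tcp_pos: [0.5202, -0.4029, 0.2989]
orientation: [-2.191, -2.248, 0.0]
contact_force: [-0.3, 1.0, 0.2]
grip_width: 0.0003
```

Run:
```python
from h import *
o=r.get_obs();print(o['contact_force'],o['clock'],pose()[0])
f=find('side',['board_mid','small_slot','flap_edge']); g=cv2.cvtColor(f['pixels'],cv2.COLOR_RGB2BGR)
s=find('scene',['board_mid','small_slot','flap_edge','mouse','eraser','calculator','pen_cup','stapler'],1); h=cv2.cvtColor(s['pixels'],cv2.COLOR_RGB2BGR)
a=cv2.resize(g[130:390,180:400],(400,473),interpolation=cv2.INTER_CUBIC); b=cv2.resize(h[110:320,140:380],(400,350),interpolation=cv2.INTER_CUBIC)
cv2.imwrite('pics/m8.png',np.hstack([a,np.vstack([b,np.zeros((123,400,3),np.uint8)])]))
```

```text
[-0.31157995  0.98302975  0.22966445] 17.95 [ 0.52015191 -0.40285336  0.29887381]
side board_mid 0.75 [0.6158 0.1985 0.1604]
side board_mid 0.63 [0.365  0.4415 0.0288]
side small_slot 0.49 [0.6663 0.2148 0.1709]
side flap_edge 0.6 [ 0.5942 -0.2519  0.017 ]
scene board_mid 0.83 [0.6177 0.2297 0.1786]
scene small_slot 0.69 [0.6651 0.2356 0.1763]
scene flap_edge 0.96 [ 0.5972 -0.2504  0.0106]
scene mouse 0.67 [0.449  0.0029 0.0214]
scene calculator 0.8 [0.6404 0.0043 0.0135]
scene pen_cup 0.96 [0.7791 0.0339 0.0581]
scene stapler 0.61 [0.4174 0.4393 0.0425]
```

View pics/m8.png

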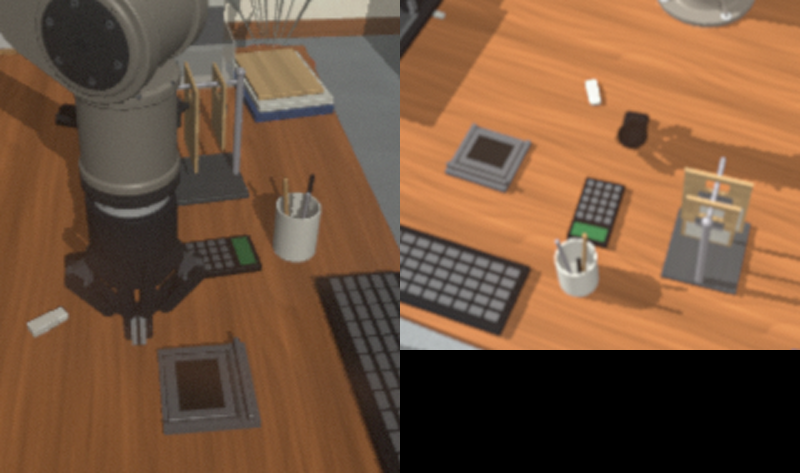

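Both boards hang on the arm, the easel panel lies flat, and the other items are where they started. I'm handing in.

```bash
python3 -c "
from h import *
print(r.hand_in(), r.get_obs()['clock'])"
```

```text
the job is handed in; nothing more can be done
the job is handed in; nothing more can be done
```

The job is done and handed in, with the clock at about 18 s of the 64 s allowed.

I gripped the larger clipboard by its -y corner and lifted it off the easel. I threaded its slot over the hook arm's tip and lowered it until it rested on the arm, about 45 mm in front of the smaller one. I then let go and pushed the easel's back panel down with closed fingers, pressing with about 7 N at the last reading.

**Last checks:**
- **Boards:** both hang separately on the arm and stayed put after release. The smaller one did not visibly move.
- **Easel panel:** it looks flat in both camera views. The fingertips stopped at 12 mm above the desk, which is the height given for flat. The network's reading for the visible panel was 11 mm from one camera and 17 mm from the other.
- **Other things:** the mouse, calculator, pen cup and stapler are within 3 mm of where they started, which is within the measurement error. The network missed the eraser in the last look, but the final picture shows it in place.
- **Forces:** the largest reading I saw was about 8 N, and the robot was touching nothing at hand-in.

The hand-in gave no verdict.

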